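Add four hours on a dehumidifier's click timer and start it

TASK

Give the washing four more hours of drying: with the fingertips, push the dehumidifier's timer dial round clockwise by exactly four clicks from where it stands now (one click is one hour; do not go past, for the timer must not be wound back), then press the round start button beside it fully in and let it come back out. Touch and push gently only: do not pinch the dial or pick anything up, and leave the things standing around undisturbed.

Things in the scene. Friction and masses are not known exactly. Their poses are not given: they have to be found in the camera images.
- dehumidifier: White dehumidifier, fixed on the worktop, 180 (x) x 250 (y) x 190 mm high; origin under its centre at worktop height, z up, front to its own -x, roughly the robot. The front 110 mm of its top is a dark console whose normal leans 12 degrees from vertical to the device's -x; on it sit the timer dial (-y side) and the start button (+y side), 120 mm apart. The flat rear is the air outlet.
- dial_centre (a point): Fixed point on the dial's axis (the console's normal), level with the upper face of the dial's round skirt, which is 66 mm across and 7 mm proud of the console. On the skirt, centred on the axis, stands a straight bar grip: 56 long, 13 wide, its top 21 mm above this point, with flat upright sides; any side of it may be pushed, there is free room all round.
- dial_pointer (a point): Point on the dial: upper edge of the pointer end of the bar grip (the end with the white line), 28 mm from the dial's axis and 21 mm above dial_centre along the axis. It turns with the dial; the bar points from the axis to it.
- timer_dial (a joint): Dial angle, rad, grows clockwise seen from above. Click stops every 0.5236 (30 deg): 0 is off, pointer to the device's +x at the green mark, then a stop per white mark up to 11. It starts at rest in stop 0, 1, 2 or 3. Some 3 to 6 N on the bar near its end (0.1 N m) turns it; 0.26 rad past a stop the push eases and it snaps ahead of the finger into the next stop, where it stays.
- start_button_top (a point): Centre of the top of the light grey round start button, 28 mm diameter with a dark ring mark; its top is 10.5 mm above the console and its bezel 3.5 mm. It lies level with the dial, 120 mm from the dial's axis straight along the device's +y, and moves along the console's normal.
- start_button (a joint): Travel of the start button, m: 0 out, 0.005 fully in (5 N); it starts to move at 1.5 N and springs back when let go.
- green_peg: Green clothes peg, 15 x 72 x 12 mm, 12 g, lying loose on the rear of the dehumidifier's top; origin at the centre of its underside, its length along its y.
- dosing_cup: Pale grey round dosing cup, 66 mm diameter, 50 mm high, 40 g, loose on the worktop beside the dehumidifier, on its -y side; origin at the centre of its underside.
- dropper_bottle: Small amber dropper bottle with black teat, 33 mm diameter, 102 mm high, 70 g, loose on the worktop beside the dehumidifier, on its +y side; origin at the centre of its underside.

How it is judged:
On the way, in this order (a step that is already met when the one before it is completed fails the run):
1. the dial rests four clicks clockwise of where it started, the start button not pressed (distance of dial_pointer from where it was at the start of the episode between 0.04615 and 0.05054 m and value of joint timer_dial above 1.9 rad and value of joint start_button below 0.002 m), for 0.2 s.
2. the start button is pressed fully in (distance of dial_pointer from where it was at the start of the episode between 0.04615 and 0.05054 m and value of joint timer_dial above 1.9 rad and value of joint start_button above 0.004 m), for 0.05 s.
At the end, for the whole second after the job is handed in: the timer dial rests four click stops (120 degrees, within 9 degrees) clockwise of where it stood at the start, and the start button, having been pressed at least 4 of its 5 mm after the dial was set, is out again (within 1 mm) (distance of dial_pointer from where it was at the start of the episode between 0.04615 and 0.05054 m and value of joint timer_dial above 1.9 rad and velocity of joint timer_dial between -0.05 and 0.05 rad/s and value of joint start_button below 0.001 m); the robot touches nothing.
It fails at once if the dial was turned past the fourth click (distance of dial_pointer from where it was at the start of the episode above 0.05228 m).
It fails at once if the start button was pressed before the dial was set (value of joint start_button above 0.003 m and distance of dial_pointer from where it was at the start of the episode below 0.0453 m).
It fails at once if the fingers pinched or pushed the dehumidifier with more than 30 N (contact force between the fingers and dehumidifier above 30 N).
It fails at once if the peg, the cup or the dropper bottle was moved by more than 20 mm (distance of any of green_peg, dosing_cup, dropper_bottle from where it was at the start of the episode above 0.02 m).
It also fails if it takes over 48 s, if anything falls off the work surface, if the arm or the gripper's body presses on something with over 40 N, if the wrist force passes 120 N, or if a joint passes its speed limit or range.

ROBOT

A 6-joint arm with a two-finger parallel gripper is mounted at the origin on a cart in front of the work surface, level with it; the furniture and walls round the work are solid. World frame = base frame: x ahead of the robot, y to its left, z up, the work surface at z = 0. Lengths are in m, angles in rad, forces in N, time in s.
With the tool pointing down it reaches from about 0.375 to 0.975 m from the base axis. Payload 3.8 kg.
Tool frame: the origin (TCP) lies midway between the tips of the shut fingers; the grasp point (between the pads) lies 19 mm behind it; z points along the fingers, y is the direction in which the jaws open and shut (so a half turn about z gives the same grasp; the last joint's range is limited). The gripper opens to 85 mm and grips with 20 to 120 N. Pads are 22 mm wide; open, the fingers measure 114 mm over their backs; the gripper's body (76 mm by 85 mm) begins 54 mm behind the grasp point. The pads swing forward as they close: fully open they stand 13 mm farther back than shut.
Start: joints at [-0.831, 0.264, 1.604, -0, 1.274, -0.037], TCP at [0.473, -0.481, 0.231] pointing down, gripper open.
Joint ranges: [-2.63, 2.63], [-0.94, 2.18], [0.31, 2.57], [-1.31, 4.45], [0, 2.66], [-2.55, 2.55]. Speed limits (rad/s): [2.57, 2.57, 3.14, 3.14, 3.14, 3.14].

INTERFACE

Orientations are given as a rotation vector (axis times angle).
In Python, from workcell import bot gives the robot as it stands.
- The arm moves only by the shell command python3 -m inch 'ROWS' [FORCE]. ROWS is JSON, a list of rows, each an object of numbers: "dx", "dy", "dz": the shift along the tool's x, y, z in m; "ax", "ay", "az": the turn, a rotation vector about the tool's x, y, z in degrees; "fingers": the opening, from -1 (shut) to 1 (fully open). A call has 1 to 20 rows; each row is the pose to reach, as a shift and turn from the pose measured when the call began, along the tool's axes at that moment; what a row does not reach only later rows make up. A row lasts 1/8 s, in which the tool goes at most 62.5 mm and 10.7 degrees, less where a joint would pass 70% of its speed; a pose out of reach is approached as far as the arm can. A call with a gripper value outside its range is refused whole. The fingers move at their own pace and stop on an object; FORCE is the grip in N (left out, the last holds). Time passes only in rows, so rows that repeat a pose let the fingers close. It gives the time, the measured TCP pose, the force and the opening at its end, in the units of the state.
- bot.read_state(): the state, without advancing time (a new reading comes with each control period).
- bot.read_camera(name): name is "scene" or "top"; returns (picture, depth): 384x512x3 uint8, blue, green, red; 384x512 float32, m along the optical axis (not along the pixel's ray), 0 where there is no reading.
- bot.get_calibration(name): a dict with "intrinsics" (3x3 intrinsics, pixels), "distortion" ([k1, k2, p1, p2, k3] as OpenCV has them; the pictures are not rectified), "view" (4x4, takes a point from world to camera coordinates). Camera axes: x right, y down, z forward; pixel columns grow to the right and rows downward; lengths in m; the calibration is good to about 2 mm. A picture is of the moment at which its call begins. get_calibration takes no time and is no camera call.
- bot.finish_job(): hands the job in, once; it reports no verdict.
Trained networks look in the newest picture that a camera, given by its name, has taken for a name from the list of things; names that differ only in an ending like _2 or _b are one class to them, and where a whole thing is asked for, a point or a joint stands for the part that bears it (a point fixed in the world has none). Each returns a list of dicts, best first, with "p" (0 to 1); they miss things now and then, are a little off and sometimes report something else, mostly with a low value. They report only what shows in the picture. A call takes as long as a camera call.
- bot.masks_of(camera, thing): "region" (384x512 bool, what is visible of it) and "box" ([left, top, right, bottom] in pixels, round what is visible of it).
The state is a dict: "time": time; "q": joint angles; "joint_vel": joint speeds; "joint_torque": joint torques, N m; "tool_pos": TCP position; "tcp_rot": TCP orientation; "wrist_force": force on the tool from outside, world axes, zero at the start; "torque": the same for the moment, N m; "width": opening from 0.0 (shut) to 1.0 (fully open).
Only numpy, scipy, OpenCV 4.12 (cv2) and the standard library are available. Lean on these libraries where they do the work, as an engineer would, in place of code of your own. Each camera call takes 0.05 s, during which the arm holds its last target. There are 200 camera calls.

## Working session

There is one attempt and no reset: what is moved stays moved. The work goes in short steps, Python scripts to look and compute and a shell command to move; the robot and the scene stay as the last step left them, time stands still between calls to the robot, and variables do not carry over. Pictures are saved under pics/ and viewed, about 8 in all and at most 12, crops included, and the job is handed in when it is done.

```bash
mkdir -p pics; ls
python3 - <<'E'
from workcell import bot
import cv2,numpy as np
s=bot.read_state();print({k:np.round(v,3).tolist() for k,v in s.items()})
for c in("scene","top"):
    im,d=bot.read_camera(c);cal=bot.get_calibration(c)
    print(c,np.round(cal["view"],3).tolist(),np.round(cal["intrinsics"],1).tolist(),cal["distortion"])
    np.savez(f"{c}0.npz",im=im,d=d)
    for t in("dehumidifier","timer_dial","dial_pointer","start_button","start_button_top","green_peg","dosing_cup","dropper_bottle"):
        try:
            r=bot.masks_of(c,t);print(t,[(round(x["p"],2),np.round(x["box"]).tolist()) for x in r[:2]])
            if r: np.savez(f"{c}_{t}.npz",m=r[0]["region"])
        except Exception as e: print(t,e)
    cv2.imwrite(f"pics/{c}0.png",im)
E
```

```text
pics
{'time': 0.0, 'q': [-0.831, 0.265, 1.605, 0.0, 1.274, -0.037], 'joint_vel': [0.001, 0.001, -0.002, -0.0, -0.001, 0.0], 'joint_torque': [0.001, -51.511, -36.731, 0.0, 0.013, -0.0], 'tool_pos': [0.473, -0.481, 0.23], 'tcp_rot': [-2.906, -1.189, 0.001], 'wrist_force': [0.2, -0.046, -0.395], 'torque': [0.041, -0.015, 0.028], 'width': 0.998}
scene [[0.643, -0.766, 0.0, -0.24], [-0.371, -0.312, -0.874, 0.382], [0.67, 0.562, -0.485, 0.653], [0.0, 0.0, 0.0, 1.0]] [[456.5, 0.0, 259.0], [0.0, 456.5, 194.5], [0.0, 0.0, 1.0]] [0.00434622 0.         0.         0.         0.        ]
dehumidifier [(0.66, [199.0, 159.0, 334.0, 291.0])]
timer_dial [(0.63, [252.0, 190.0, 288.0, 213.0])]
dial_pointer [(0.7, [255.0, 189.0, 286.0, 213.0])]
start_button [(0.57, [229.0, 177.0, 239.0, 185.0])]
start_button_top []
green_peg [(0.63, [264.0, 161.0, 285.0, 181.0])]
dosing_cup [(0.8, [295.0, 278.0, 327.0, 311.0])]
dropper_bottle []
top [[-0.006, -1.0, 0.004, 0.12], [-0.973, 0.004, -0.231, 0.556], [0.231, -0.006, -0.973, 0.926], [0.0, 0.0, 0.0, 1.0]] [[416.6, 0.0, 253.4], [0.0, 416.6, 189.3], [0.0, 0.0, 1.0]] [-0.05157738  0.          0.          0.          0.        ]
dehumidifier [(0.56, [186.0, 136.0, 312.0, 245.0])]
timer_dial [(0.98, [258.0, 190.0, 291.0, 220.0])]
dial_pointer [(0.79, [256.0, 190.0, 289.0, 222.0])]
start_button [(0.56, [171.0, 174.0, 187.0, 189.0]), (0.51, [208.0, 192.0, 220.0, 204.0])]
start_button_top []
green_peg [(0.53, [227.0, 149.0, 257.0, 163.0])]
dosing_cup [(0.64, [315.0, 214.0, 335.0, 244.0])]
dropper_bottle [(0.76, [172.0, 172.0, 188.0, 191.0])]
```

Run:
```python
import cv2,numpy as np
im=np.load("top0.npz")["im"]
cv2.imwrite("pics/top_crop.png",cv2.resize(im[130:260,160:350],None,fx=4,fy=4,interpolation=cv2.INTER_CUBIC))
s=np.load("scene0.npz")["im"]
cv2.imwrite("pics/sc_crop.png",cv2.resize(s[120:320,150:390],None,fx=3,fy=3,interpolation=cv2.INTER_CUBIC))
```

```text
(no output)
```

View pics/top_crop.png

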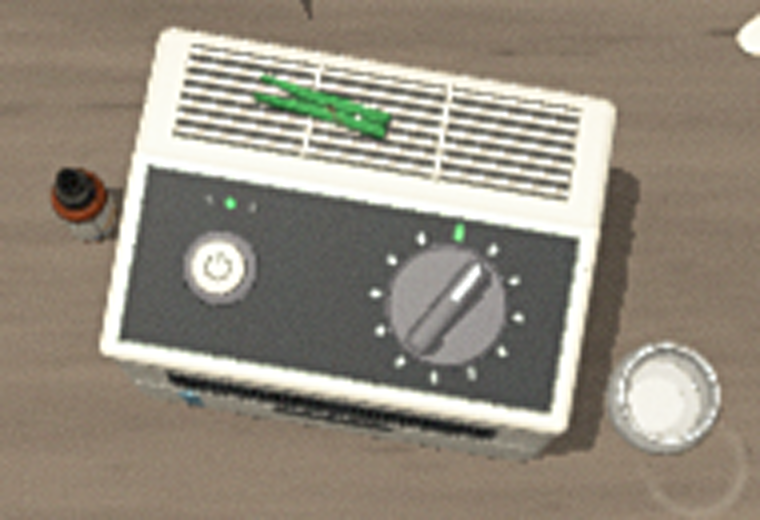

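View pics/sc_crop.png

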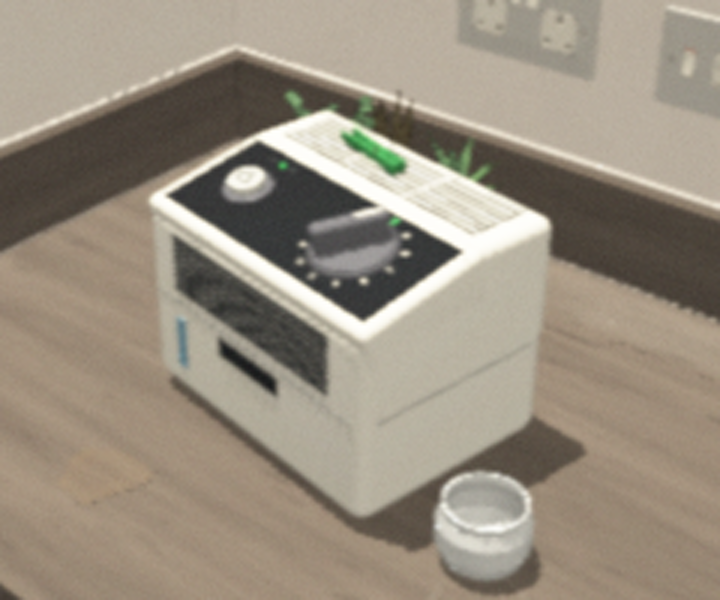

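The top crop shows the dial at about (447,305), with the pointer line one mark clockwise of the green mark. The button is at (218,268), the bottle is on the left, and the cup is at lower right. Next I'll fit the console plane and find the device frame.

```bash
cat > geo.py <<'E'
import numpy as np,cv2
from workcell import bot
def rays(c,px):
    k=bot.get_calibration(c);V=np.array(k["view"])
    n=cv2.undistortPoints(np.float64(px).reshape(-1,1,2),np.array(k["intrinsics"]),np.array(k["distortion"]))[:,0]
    R=V[:3,:3];o=-R.T@V[:3,3]
    return o,np.c_[n,np.ones(len(n))]@R     # o+d*ray, d = depth
def proj(c,P):
    k=bot.get_calibration(c);V=np.array(k["view"])
    return cv2.projectPoints(np.float64(P).reshape(-1,1,3),cv2.Rodrigues(V[:3,:3])[0],V[:3,3],np.array(k["intrinsics"]),np.array(k["distortion"]))[0][:,0]
def isect(c,px,n,h):
    o,r=rays(c,px);return o+r*((h-o@n)/(r@n))[:,None]
E
python3 - <<'E'
from geo import *
for c in("top","scene"):
    z=np.load(c+"0.npz");im,d=z["im"],z["d"]
    m=np.load(c+"_dehumidifier.npz")["m"]
    g=im.max(2).astype(int)
    dark=((g<95)&m&(d>0)).astype(np.uint8)
    nl,lab,st,ce=cv2.connectedComponentsWithStats(dark)
    i=1+st[1:,4].argmax();mm=cv2.erode((lab==i).astype(np.uint8),np.ones((3,3)))
    v,u=np.nonzero(mm);o,r=rays(c,np.c_[u,v]);P=o+r*d[v,u][:,None]
    for _ in range(4):
        ce0=P.mean(0);n=np.linalg.svd(P-ce0,full_matrices=False)[2][2];n*=np.sign(n[2]);e=(P-ce0)@n;P=P[abs(e)<2.5*e.std()+1e-4]
    print(c,len(P),"n",n.round(4),"lean",np.degrees(np.arccos(n[2])).round(2),"yaw",np.degrees(np.arctan2(-n[1],-n[0])).round(2),"h",(n@ce0).round(4),"std",e.std().round(4),ce0.round(3))
    if c=="top":
        # flat rear height
        gp=np.load("top_green_peg.npz")["m"];ys,xs=np.nonzero(gp);o,r=rays(c,np.c_[xs,ys]);Q=o+r*d[ys,xs][:,None];print("peg",np.median(Q,0).round(3))
        yaw=np.arctan2(-n[1],-n[0]);l=np.radians(12)
        n=np.array([-np.sin(l)*np.cos(yaw),-np.sin(l)*np.sin(yaw),np.cos(l)])
    else:continue
    h=n@ce0
    # corners of the dark panel
    full=cv2.morphologyEx((lab==i).astype(np.uint8),cv2.MORPH_CLOSE,np.ones((3,3)))
    cnt=max(cv2.findContours(full,cv2.RETR_EXTERNAL,cv2.CHAIN_APPROX_NONE)[0],key=cv2.contourArea)[:,0]
    W=isect(c,cnt,n,h);ex=np.array([1,0,0])-n*n[0];ex/=np.linalg.norm(ex);ey=np.cross(n,ex)
    rect=cv2.minAreaRect(np.c_[W@ex,W@ey].astype(np.float32));print("rect",rect)
    print("centre",(rect[0][0]*ex+rect[0][1]*ey+h*n).round(4))
    # marks
    wh=((g>130)&m).astype(np.uint8);nl,lb,s2,c2=cv2.connectedComponentsWithStats(wh)
    for k in range(1,nl):
        if s2[k,4]<60: print("blob",c2[k].round(1),s2[k,4],isect(c,c2[k:k+1],n,h).round(4)[0])
E
```

```text
top 1551 n [-0.2049  0.0337  0.9782] lean 11.99 yaw -9.35 h 0.0763 std 0.0015 [0.49  0.11  0.177]
peg [0.595 0.144 0.199]
rect ((0.5291786789894104, 0.1265249401330948), (0.22601167857646942, 0.09000571817159653), 79.79486083984375)
centre [0.5023 0.1328 0.1786]
blob [212.  179.5] 2 [0.5491 0.2049 0.186 ]
blob [217.  180.3] 7 [0.5473 0.1944 0.186 ]
blob [223.  181.5] 2 [0.5447 0.1818 0.1858]
blob [274.2 187.9] 11 [0.5303 0.0751 0.1865]
blob [264.8 189.3] 6 [0.5276 0.0946 0.1853]
blob [282.8 192.2] 6 [0.5214 0.0572 0.1852]
blob [257.5 194.5] 4 [0.5173 0.1099 0.1826]
blob [288.2 199.6] 5 [0.5061 0.0462 0.1824]
blob [253.4 202.9] 7 [0.5003 0.1185 0.1787]
blob [289.2 209.2] 6 [0.4867 0.0443 0.1784]
blob [254.6 212.2] 5 [0.4813 0.1161 0.1748]
blob [261. 216.] 1 [0.4734 0.1028 0.1736]
blob [285.  217.2] 5 [0.4704 0.053  0.1747]
blob [259.5 220. ] 6 [0.4653 0.106  0.1718]
blob [268. 224.] 3 [0.457  0.0884 0.1707]
blob [277.5 223. ] 6 [0.4588 0.0687 0.1717]
blob [205. 230.] 1 [0.446  0.2198 0.1638]
blob [237. 235.] 1 [0.4352 0.153  0.1639]
blob [242.9 236.1] 11 [0.4329 0.1407 0.1638]
blob [249. 237.] 1 [0.431  0.128  0.1638]
blob [251.5 238. ] 2 [0.4289 0.1228 0.1636]
blob [268. 242.] 1 [0.4204 0.0886 0.163 ]
blob [284. 244.] 1 [0.4161 0.0554 0.1632]
scene 1081 n [-0.2035  0.0355  0.9784] lean 11.92 yaw -9.91 h 0.0774 std 0.001 [0.499 0.131 0.178]
```

```bash
cat > plan.py <<'E'
from geo import *
from scipy.spatial.transform import Rotation as Ro
YAW=np.radians(-10.1);L=np.radians(12)
n=np.array([-np.sin(L)*np.cos(YAW),-np.sin(L)*np.sin(YAW),np.cos(L)])
ey=np.array([-np.sin(YAW),np.cos(YAW),0]);ex=np.cross(ey,n)
D=np.array([.4936,.0815,.1785])+.007*n
B=D+.12*ey+.0035*n
def cw(a): a=np.radians(a);return np.cos(a)*ex-np.sin(a)*ey   # direction a deg clockwise from device +x
def pose(a,r=.016,off=.0175,up=.006):
    "finger flank parallel to bar at clock angle a, on its ccw side"
    b=cw(a);c=cw(a-90);y=-b;z=-n
    return D+r*b+off*c+up*n, Ro.from_matrix(np.c_[np.cross(y,z),y,z])
def rel(p,R,s=None):
    s=s or bot.read_state();R0=Ro.from_rotvec(s["tcp_rot"])
    return (R0.inv().apply(p-s["tool_pos"])*1000).round(1),np.degrees((R0.inv()*R).as_rotvec()).round(1)
E
python3 - <<'E'
from plan import *
print("D",D.round(4),"B",B.round(4))
p,R=pose(30,off=.028,up=.06)
print(p.round(3),rel(p,R))
R1=Ro.from_rotvec(-np.radians(90)*-n)  # midway: 90 deg short
print("midway",rel(p,Ro.from_rotvec(np.radians(90)*-n)*R))
E
```

```text
D [0.4922 0.0818 0.1853] B [0.5125 0.2    0.1888]
[0.51  0.095 0.25 ] (array([ 430.1, -385.7,  -18.5]), array([  9.9,  15.4, 173.7]))
midway (array([ 430.1, -385.7,  -18.5]), array([-13.2,  -2.9, -95. ]))
```

```bash
python3 -m inch '[{"dx":30,"dy":0,"dz":0,"fingers":-1}]' 2>&1 | head -5; python3 -c "
from workcell import bot;print(bot.read_state())"
```

```text
invalid input at $[0]: expected keys dx, dy, dz, ax, ay, az, fingers
{'time': 0.9, 'q': array([-8.30931294e-01,  2.63884059e-01,  1.60397277e+00, -1.68245351e-05,
        1.27370035e+00, -3.69134767e-02]), 'joint_vel': array([ 0.00100599, -0.00041577,  0.0009878 , -0.00031236, -0.00052379,
        0.00142268]), 'joint_torque': array([-4.13640810e-04, -5.15053332e+01, -3.67732537e+01, -1.32124073e-04,
        6.52269173e-04, -9.44214690e-06]), 'tool_pos': array([ 0.47315942, -0.48141155,  0.2313052 ]), 'tcp_rot': array([ 2.90756873e+00,  1.18970771e+00, -4.54201559e-06]), 'wrist_force': array([-0.24651073,  0.18431658,  0.24764718]), 'torque': array([ 0.02648854, -0.0398534 ,  0.00360377]), 'width': 1.002454404568643}
```

That call was refused, luckily: I had written mm instead of metres. Now the real move.

```bash
python3 -m inch '[{"dx":0.04,"dy":-0.035,"dz":-0.04,"ax":-1,"ay":0,"az":-10,"fingers":-1},{"dx":0.43,"dy":-0.386,"dz":-0.04,"ax":-13,"ay":-3,"az":-95,"fingers":-1},{"dx":0.43,"dy":-0.386,"dz":-0.04,"ax":-13,"ay":-3,"az":-95,"fingers":-1},{"dx":0.43,"dy":-0.386,"dz":-0.04,"ax":-13,"ay":-3,"az":-95,"fingers":-1},{"dx":0.43,"dy":-0.386,"dz":-0.04,"ax":-13,"ay":-3,"az":-95,"fingers":-1},{"dx":0.43,"dy":-0.386,"dz":-0.04,"ax":-13,"ay":-3,"az":-95,"fingers":-1},{"dx":0.43,"dy":-0.386,"dz":-0.04,"ax":-13,"ay":-3,"az":-95,"fingers":-1},{"dx":0.43,"dy":-0.386,"dz":-0.04,"ax":-13,"ay":-3,"az":-95,"fingers":-1},{"dx":0.43,"dy":-0.386,"dz":-0.04,"ax":-13,"ay":-3,"az":-95,"fingers":-1},{"dx":0.43,"dy":-0.386,"dz":-0.04,"ax":-13,"ay":-3,"az":-95,"fingers":-1},{"dx":0.43,"dy":-0.386,"dz":-0.04,"ax":-13,"ay":-3,"az":-95,"fingers":-1},{"dx":0.43,"dy":-0.386,"dz":-0.04,"ax":-13,"ay":-3,"az":-95,"fingers":-1},{"dx":0.43,"dy":-0.386,"dz":-0.04,"ax":-13,"ay":-3,"az":-95,"fingers":-1}]' 30
python3 - <<'E'
from plan import *
p,R=pose(30,off=.028,up=.06)
print(bot.read_state()["q"].round(2),rel(p,R))
E
```

```text
time: 2.52
tool_pos: [0.5093, 0.0941, 0.2713]
tcp_rot: [1.01, 2.758, 0.048]
wrist_force: [0.6, -0.6, -0.4]
width: -0.001
[ 0.19 -0.19  2.01 -0.08  1.13 -0.65] (array([ 4.3, -1.2, 21. ]), array([ -0.2,  -0.2, -90.1]))
```

```bash
python3 -m inch '[{"dx":0.004,"dy":-0.001,"dz":0.021,"ax":0,"ay":0,"az":-90,"fingers":-1},{"dx":0.004,"dy":-0.001,"dz":0.021,"ax":0,"ay":0,"az":-90,"fingers":-1},{"dx":0.004,"dy":-0.001,"dz":0.021,"ax":0,"ay":0,"az":-90,"fingers":-1},{"dx":0.004,"dy":-0.001,"dz":0.021,"ax":0,"ay":0,"az":-90,"fingers":-1},{"dx":0.004,"dy":-0.001,"dz":0.021,"ax":0,"ay":0,"az":-90,"fingers":-1},{"dx":0.004,"dy":-0.001,"dz":0.021,"ax":0,"ay":0,"az":-90,"fingers":-1},{"dx":0.004,"dy":-0.001,"dz":0.021,"ax":0,"ay":0,"az":-90,"fingers":-1},{"dx":0.004,"dy":-0.001,"dz":0.021,"ax":0,"ay":0,"az":-90,"fingers":-1},{"dx":0.004,"dy":-0.001,"dz":0.021,"ax":0,"ay":0,"az":-90,"fingers":-1},{"dx":0.004,"dy":-0.001,"dz":0.021,"ax":0,"ay":0,"az":-90,"fingers":-1},{"dx":0.004,"dy":-0.001,"dz":0.021,"ax":0,"ay":0,"az":-90,"fingers":-1}]'
python3 - <<'E'
from plan import *
p,R=pose(30,off=.028,up=.006)
print(bot.read_state()["q"].round(2),rel(p,R))
# project model points for a check of where the fingers will stand
im,_=bot.read_camera("top")
for P,col in((D+.021*n+.028*cw(30),(0,0,255)),(D+.021*n,(255,0,0)),(B,(0,255,0)),(bot.read_state()["tool_pos"],(0,255,255))):
    u=proj("top",P)[0];cv2.circle(im,tuple(u.round().astype(int)),1,col,-1)
i2=cv2.resize(im[120:260,160:350],None,fx=4,fy=4,interpolation=cv2.INTER_CUBIC);cv2.imwrite("pics/t1.png",i2)
E
```

```text
time: 3.9
tool_pos: [0.51, 0.0943, 0.2499]
tcp_rot: [-1.246, 2.694, -0.181]
wrist_force: [0.6, 0.3, 0.3]
width: 0.002
[ 0.19 -0.17  2.04 -0.09  1.08 -2.22] (array([-0.6,  0.8, 54. ]), array([ 0. , -0.2, -0.2]))
```

View pics/t1.png

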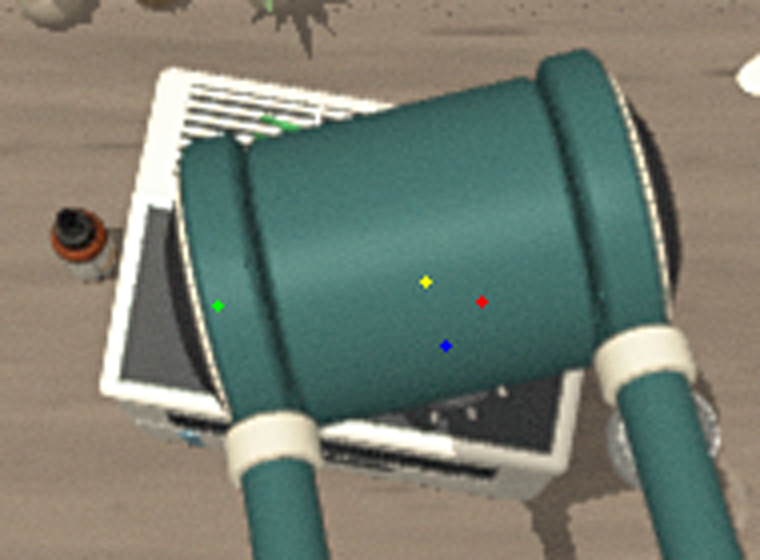

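```bash
python3 -m inch '[{"dx":0,"dy":0.001,"dz":0.027,"ax":0,"ay":0,"az":0,"fingers":-1},{"dx":0,"dy":0.001,"dz":0.04,"ax":0,"ay":0,"az":0,"fingers":-1},{"dx":0,"dy":0.001,"dz":0.047,"ax":0,"ay":0,"az":0,"fingers":-1},{"dx":0,"dy":0.001,"dz":0.054,"ax":0,"ay":0,"az":0,"fingers":-1},{"dx":0,"dy":0.001,"dz":0.054,"ax":0,"ay":0,"az":0,"fingers":-1}]'
python3 - <<'E'
from plan import *
p,R=pose(30,off=.0175,up=.006)
print(bot.read_state()["q"].round(2),rel(p,R))
im,_=bot.read_camera("scene")
cv2.imwrite("pics/s1.png",cv2.resize(im[130:250,200:350],None,fx=5,fy=5,interpolation=cv2.INTER_CUBIC))
E
```

```text
time: 4.58
tool_pos: [0.52, 0.093, 0.1966]
tcp_rot: [-1.247, 2.695, -0.181]
wrist_force: [-0.2, -0.2, -0.9]
width: 0.001
[ 0.18 -0.11  2.09 -0.09  0.98 -2.22] (array([ 9.9, -0.4, -0.2]), array([ 0. , -0.3, -0.2]))
```

View pics/s1.png

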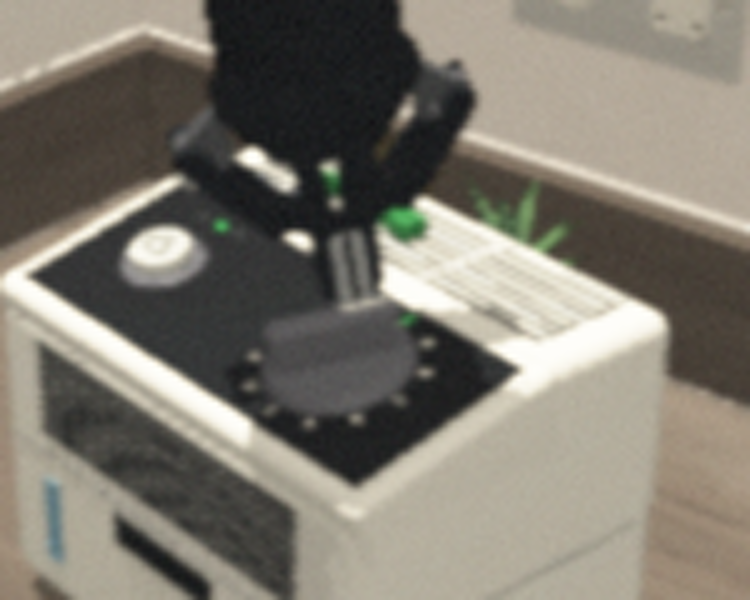

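The fingers (at 350,270) stand behind the pointer half of the bar, clear of the peg and button. Approaching to contact.

```bash
python3 -m inch '[{"dx":0.004,"dy":0,"dz":0,"ax":0,"ay":0,"az":0,"fingers":-1},{"dx":0.007,"dy":0,"dz":0,"ax":0,"ay":0,"az":0,"fingers":-1},{"dx":0.009,"dy":0,"dz":0,"ax":0,"ay":0,"az":0,"fingers":-1},{"dx":0.01,"dy":0,"dz":0,"ax":0,"ay":0,"az":0,"fingers":-1},{"dx":0.01,"dy":0,"dz":0,"ax":0,"ay":0,"az":0,"fingers":-1}]'
cat > chk.py <<'E'
from plan import *
s=bot.read_state();R=Ro.from_rotvec(s["tcp_rot"]);d=s["tool_pos"]-D
y=-R.as_matrix()[:,1];a=np.degrees(np.arctan2(-y@ey,y@ex))
print("tool clock",a.round(1),"r",(d@cw(a)).round(4),"off",(d@cw(a-90)).round(4),"up",(d@n).round(4),"F tool",R.inv().apply(s["wrist_force"]).round(1),"q6",s["q"][5].round(2),"t",s["time"])
E
python3 chk.py
```

```text
time: 5.25
tool_pos: [0.5139, 0.0854, 0.1962]
tcp_rot: [-1.247, 2.694, -0.181]
wrist_force: [-0.0, 0.1, 0.2]
width: 0.005
tool clock 30.2 r 0.0158 off 0.0178 up 0.0063 F tool [-0.1  0.1 -0.2] q6 -2.23 t 5.25
```

```bash
python3 -m inch '[{"dx":0.001,"dy":0,"dz":0,"ax":0,"ay":0,"az":0,"fingers":-1},{"dx":0.002,"dy":0,"dz":0,"ax":0,"ay":0,"az":0,"fingers":-1},{"dx":0.003,"dy":0,"dz":0,"ax":0,"ay":0,"az":0,"fingers":-1}]'; python3 chk.py
```

```text
time: 5.62
tool_pos: [0.5137, 0.0849, 0.1964]
tcp_rot: [-1.244, 2.689, -0.178]
wrist_force: [6.8, 7.5, -3.7]
width: -0.001
tool clock 30.3 r 0.016 off 0.0173 up 0.0065 F tool [-9.7  0.4  4.8] q6 -2.24 t 5.625
```

```bash
python3 -m inch '[{"dx":0.001,"dy":0,"dz":0,"ax":0,"ay":0,"az":0,"fingers":-1},{"dx":0.0015,"dy":0,"dz":0,"ax":0,"ay":0,"az":0,"fingers":-1}]'; python3 chk.py
```

```text
time: 5.88
tool_pos: [0.5138, 0.0851, 0.1965]
tcp_rot: [-1.242, 2.686, -0.176]
wrist_force: [4.9, 7.3, -3.2]
width: 0.003
tool clock 30.3 r 0.0159 off 0.0175 up 0.0066 F tool [-8.4  1.6  3.9] q6 -2.24 t 5.875
```

```bash
python3 -m inch '[{"dx":-0.003,"dy":-0.003,"dz":0,"ax":0,"ay":0,"az":0,"fingers":-1},{"dx":-0.003,"dy":-0.006,"dz":0,"ax":0,"ay":0,"az":0,"fingers":-1},{"dx":-0.003,"dy":-0.006,"dz":0,"ax":0,"ay":0,"az":0,"fingers":-1}]'
cat > orb.py <<'E'
import sys;from plan import *
s=bot.read_state();off=float(sys.argv[1])
for a in map(float,sys.argv[2:]): print(a,*rel(*pose(a,r=.022,off=off,up=.007),s))
E
python3 chk.py; python3 orb.py .017 30 34 38 42 46 50
```

```text
time: 6.25
tool_pos: [0.5203, 0.0831, 0.1979]
tcp_rot: [-1.242, 2.687, -0.176]
wrist_force: [0.3, -0.6, 0.6]
width: 0.001
tool clock 30.3 r 0.0223 off 0.0202 up 0.0066 F tool [ 0.2 -0.7 -0.5] q6 -2.24 t 6.25
30.0 [ 3.1  0.4 -0.4] [-0.   0.3 -0.3]
34.0 [ 4.7 -0.8 -0.5] [-0.   0.3  3.7]
38.0 [ 6.3 -1.8 -0.5] [-0.   0.3  7.7]
42.0 [ 8.1 -2.7 -0.5] [-0.   0.3 11.7]
46.0 [ 9.8 -3.5 -0.5] [-0.   0.3 15.7]
50.0 [11.7 -4.2 -0.5] [ 0.   0.3 19.7]
```

```bash
python3 -m inch '[{"dx":0.0031,"dy":0,"dz":-0.0005,"ax":0,"ay":0,"az":0,"fingers":-1},{"dx":0.0047,"dy":-0.0008,"dz":-0.0005,"ax":0,"ay":0,"az":4,"fingers":-1},{"dx":0.0063,"dy":-0.0018,"dz":-0.0005,"ax":0,"ay":0,"az":8,"fingers":-1},{"dx":0.008,"dy":-0.0027,"dz":-0.0005,"ax":0,"ay":0,"az":12,"fingers":-1}]'; python3 chk.py; python3 orb.py .017 38 42 46 50 54
```

```text
time: 6.75
tool_pos: [0.5177, 0.0753, 0.1983]
tcp_rot: [-0.947, 2.792, -0.147]
wrist_force: [3.1, 0.3, -0.0]
width: -0.002
tool clock 42.4 r 0.0222 off 0.0178 up 0.0072 F tool [-2.6 -1.6  0.7] q6 -2.05 t 6.75
38.0 [-0.9  1.6  0.2] [-0.   0.4 -4.4]
42.0 [0.6 0.3 0.2] [-0.   0.4 -0.4]
46.0 [ 2.2 -0.8  0.2] [-0.   0.4  3.6]
50.0 [ 3.8 -1.9  0.2] [-0.   0.4  7.6]
54.0 [ 5.5 -2.8  0.2] [ 0.   0.4 11.6]
```

```bash
python3 -m inch '[{"dx":0.0022,"dy":-0.0008,"dz":0,"ax":0,"ay":0,"az":4,"fingers":-1},{"dx":0.0038,"dy":-0.0019,"dz":0,"ax":0,"ay":0,"az":8,"fingers":-1},{"dx":0.0038,"dy":-0.0019,"dz":0,"ax":0,"ay":0,"az":8,"fingers":-1}]'; python3 chk.py; python3 orb.py .017 54 58 62 66 70 74 78
python3 - <<'E'
from plan import *
im,_=bot.read_camera("scene")
cv2.imwrite("pics/s2.png",cv2.resize(im[150:230,220:320],None,fx=6,fy=6,interpolation=cv2.INTER_CUBIC))
E
```

```text
time: 7.12
tool_pos: [0.5155, 0.0712, 0.1979]
tcp_rot: [-0.749, 2.846, -0.127]
wrist_force: [0.5, 0.5, 0.4]
width: -0.0
tool clock 50.4 r 0.022 off 0.0167 up 0.0071 F tool [-0.8  0.2 -0.3] q6 -1.92 t 7.125
54.0 [ 1.1 -1.   0.1] [0.  0.4 3.6]
58.0 [ 2.8 -2.   0.1] [0.  0.4 7.6]
62.0 [ 4.5 -2.9  0.1] [ 0.1  0.4 11.6]
66.0 [ 6.3 -3.7  0.1] [ 0.1  0.3 15.6]
70.0 [ 8.1 -4.4  0.1] [ 0.1  0.3 19.6]
74.0 [10.  -4.9  0.1] [ 0.1  0.3 23.6]
78.0 [11.8 -5.3  0.1] [ 0.1  0.3 27.6]
```

View pics/s2.png

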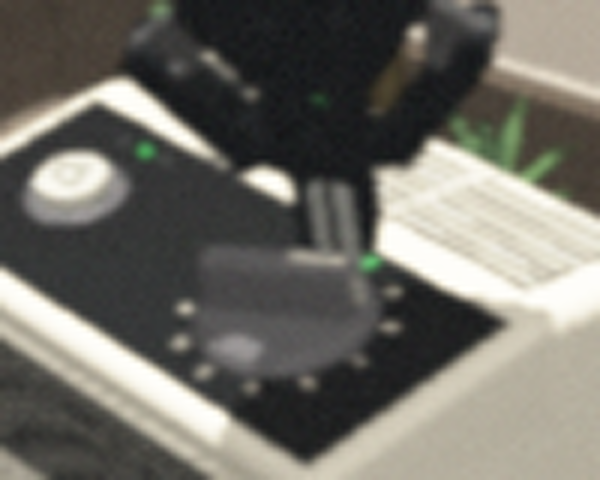

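The first click snapped: the force fell to 0 and the bar turned ahead of the finger. Second click.

```bash
python3 -m inch '[{"dx":0.0028,"dy":-0.002,"dz":0,"ax":0,"ay":0,"az":8,"fingers":-1},{"dx":0.0045,"dy":-0.0029,"dz":0,"ax":0,"ay":0,"az":12,"fingers":-1},{"dx":0.0063,"dy":-0.0037,"dz":0,"ax":0,"ay":0,"az":16,"fingers":-1},{"dx":0.0081,"dy":-0.0044,"dz":0,"ax":0,"ay":0,"az":20,"fingers":-1},{"dx":0.01,"dy":-0.0049,"dz":0,"ax":0,"ay":0,"az":24,"fingers":-1}]'; python3 chk.py; python3 orb.py .017 76 80 84 88 92
```

```text
time: 7.8
tool_pos: [0.5099, 0.0623, 0.1973]
tcp_rot: [-0.14, 2.927, -0.063]
wrist_force: [-0.6, 0.5, 0.5]
width: -0.001
tool clock 74.4 r 0.0216 off 0.0177 up 0.0074 F tool [ 0.4  0.6 -0.6] q6 -1.52 t 7.8
76.0 [ 1.4 -0.8  0.3] [0.2 0.4 1.6]
80.0 [ 3.  -1.9  0.3] [0.2 0.4 5.6]
84.0 [ 4.6 -2.9  0.3] [0.2 0.4 9.6]
88.0 [ 6.4 -3.8  0.3] [ 0.2  0.4 13.6]
92.0 [ 8.2 -4.5  0.3] [ 0.2  0.4 17.6]
```

```bash
python3 -m inch '[{"dx":0.0014,"dy":-0.0008,"dz":0,"ax":0,"ay":0,"az":2,"fingers":-1},{"dx":0.003,"dy":-0.0019,"dz":0,"ax":0,"ay":0,"az":5,"fingers":-1},{"dx":0.0042,"dy":-0.0026,"dz":0,"ax":0,"ay":0,"az":8,"fingers":-1}]'; python3 chk.py; python3 orb.py .017 86 90 94 98 102 106 110
python3 - <<'E'
from plan import *
im,_=bot.read_camera("scene")
cv2.imwrite("pics/s3.png",cv2.resize(im[150:230,220:320],None,fx=6,fy=6,interpolation=cv2.INTER_CUBIC))
E
```

```text
time: 8.18
tool_pos: [0.5061, 0.0593, 0.1967]
tcp_rot: [0.065, 2.927, -0.041]
wrist_force: [1.4, 1.0, 0.3]
width: 0.001
tool clock 82.5 r 0.0221 off 0.0169 up 0.0074 F tool [-1.4  1.1  0. ] q6 -1.39 t 8.175
86.0 [ 1.3 -0.9  0.4] [0.3 0.4 3.5]
90.0 [ 2.9 -1.9  0.4] [0.3 0.4 7.5]
94.0 [ 4.6 -2.9  0.3] [ 0.3  0.4 11.5]
98.0 [ 6.4 -3.7  0.3] [ 0.3  0.4 15.5]
102.0 [ 8.2 -4.3  0.3] [ 0.3  0.3 19.5]
106.0 [10.1 -4.9  0.3] [ 0.3  0.3 23.5]
110.0 [12.  -5.3  0.3] [ 0.3  0.3 27.5]
```

View pics/s3.png

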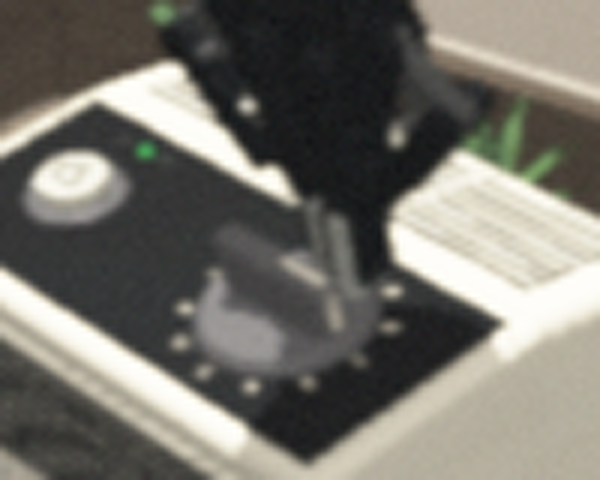

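Run:
```python
from plan import *
for a in (60,75,82,90,105): print(a,[((proj("scene",D+.021*n+s*.028*cw(a))[0]-[220,150])*6+2.5).round().tolist() for s in(1,0,-1)])
```

```text
60 [[346.0, 262.0], [268.0, 256.0], [191.0, 250.0]]
75 [[337.0, 275.0], [268.0, 256.0], [201.0, 237.0]]
82 [[331.0, 281.0], [268.0, 256.0], [207.0, 232.0]]
90 [[322.0, 287.0], [268.0, 256.0], [215.0, 226.0]]
105 [[304.0, 297.0], [268.0, 256.0], [233.0, 217.0]]
```

The picture matches the 90° projection (two clicks done). Third click.

```bash
python3 -m inch '[{"dx":0.0029,"dy":-0.0019,"dz":0.0003,"ax":0,"ay":0,"az":8,"fingers":-1},{"dx":0.0046,"dy":-0.0029,"dz":0.0003,"ax":0,"ay":0,"az":12,"fingers":-1},{"dx":0.0064,"dy":-0.0037,"dz":0.0003,"ax":0,"ay":0,"az":16,"fingers":-1},{"dx":0.0082,"dy":-0.0043,"dz":0.0003,"ax":0,"ay":0,"az":20,"fingers":-1},{"dx":0.0101,"dy":-0.0049,"dz":0.0003,"ax":0,"ay":0,"az":24,"fingers":-1}]'; python3 chk.py; python3 orb.py .017 106 110 114
```

```text
time: 8.85
tool_pos: [0.4961, 0.0547, 0.1945]
tcp_rot: [0.676, 2.847, 0.026]
wrist_force: [-0.3, -0.6, 0.0]
width: 0.002
tool clock 106.6 r 0.0219 off 0.0173 up 0.0071 F tool [-0.  -0.6 -0. ] q6 -0.98 t 8.85
106.0 [0.1 0.1 0.1] [ 0.4  0.3 -0.6]
110.0 [ 1.6 -1.1  0.1] [0.4 0.3 3.4]
114.0 [ 3.3 -2.1  0.1] [0.4 0.3 7.4]
```

```bash
python3 - <<'E'
from plan import *
im,_=bot.read_camera("scene")
i=cv2.resize(im[150:230,220:320],None,fx=6,fy=6,interpolation=cv2.INTER_CUBIC)
for a,col in((90,(255,0,0)),(120,(0,0,255))):
    p=[tuple(int(v) for v in (proj("scene",D+.021*n+s*.028*cw(a))[0]-[220,150])*6+2.5) for s in(1,-1)]
    for q in p: cv2.circle(i,q,3,col,-1)
cv2.imwrite("pics/s4.png",i)
E
python3 orb.py .017 106 110 114 118 122 126 130 134 138 142
```

```text
106.0 [-0.3  0.3 -0. ] [ 0.4  0.2 -0.7]
110.0 [ 1.2 -0.8 -0. ] [0.4 0.2 3.3]
114.0 [ 2.9 -1.9 -0.1] [0.4 0.2 7.3]
118.0 [ 4.6 -2.8 -0.1] [ 0.4  0.2 11.3]
122.0 [ 6.4 -3.6 -0.1] [ 0.4  0.2 15.3]
126.0 [ 8.2 -4.3 -0.1] [ 0.4  0.2 19.3]
130.0 [10.  -4.8 -0.1] [ 0.4  0.2 23.3]
134.0 [11.9 -5.2 -0.1] [ 0.4  0.2 27.3]
138.0 [13.9 -5.5 -0.1] [ 0.4  0.1 31.3]
142.0 [15.8 -5.7 -0.1] [ 0.4  0.1 35.3]
```

View pics/s4.png

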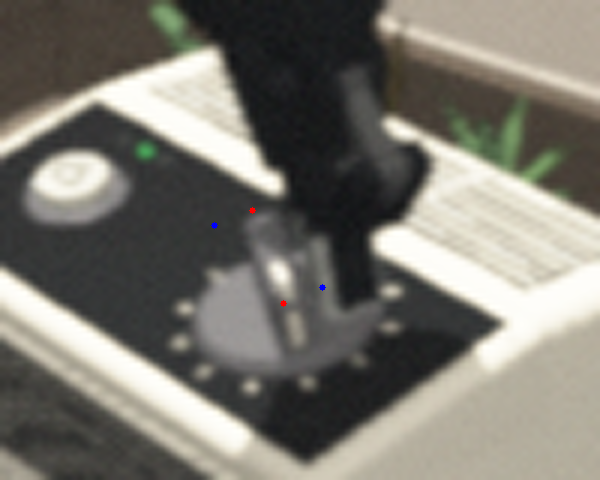

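The bar lies along the 120° projection (red dots), so three clicks are done. Last click: push to about 136°, no farther than about 140°.

```bash
python3 -m inch '[{"dx":0.0029,"dy":-0.0019,"dz":0,"ax":0,"ay":0,"az":7,"fingers":-1},{"dx":0.0046,"dy":-0.0028,"dz":0,"ax":0,"ay":0,"az":11,"fingers":-1},{"dx":0.0064,"dy":-0.0036,"dz":0,"ax":0,"ay":0,"az":15,"fingers":-1},{"dx":0.0082,"dy":-0.0043,"dz":0,"ax":0,"ay":0,"az":19,"fingers":-1},{"dx":0.01,"dy":-0.0048,"dz":0,"ax":0,"ay":0,"az":23,"fingers":-1},{"dx":0.0119,"dy":-0.0052,"dz":0,"ax":0,"ay":0,"az":27,"fingers":-1},{"dx":0.0128,"dy":-0.0053,"dz":0,"ax":0,"ay":0,"az":29,"fingers":-1}]'; python3 chk.py;python3 orb.py .017 136 138 140
```

```text
time: 9.78
tool_pos: [0.482, 0.0556, 0.1912]
tcp_rot: [1.374, 2.595, 0.104]
wrist_force: [0.5, -0.3, 0.8]
width: 0.003
tool clock 135.7 r 0.0221 off 0.0168 up 0.0069 F tool [-0.6  0.4 -0.6] q6 -0.46 t 9.775
136.0 [-0.1  0.  -0.1] [0.4 0.  0.3]
138.0 [ 0.7 -0.5 -0.2] [0.4 0.  2.3]
140.0 [ 1.5 -1.1 -0.2] [0.4 0.  4.3]
```

```bash
python3 -m inch '[{"dx":-0.006,"dy":0,"dz":0,"ax":0,"ay":0,"az":0,"fingers":-1},{"dx":-0.01,"dy":0,"dz":-0.01,"ax":0,"ay":0,"az":0,"fingers":-1},{"dx":-0.01,"dy":0,"dz":-0.04,"ax":0,"ay":0,"az":0,"fingers":-1},{"dx":-0.01,"dy":0,"dz":-0.06,"ax":0,"ay":0,"az":0,"fingers":-1},{"dx":-0.01,"dy":0,"dz":-0.06,"ax":0,"ay":0,"az":0,"fingers":-1}]'
python3 - <<'E'
from plan import *
R=pose(135)[1];p=B+.03*n
print(rel(p,R),rel(p-.03*n,R))
im,_=bot.read_camera("scene")
i=cv2.resize(im[150:230,220:320],None,fx=6,fy=6,interpolation=cv2.INTER_CUBIC)
for a,col in((150,(0,0,255)),(180,(255,0,0))):
    for s in (1,-1): cv2.circle(i,tuple(int(v) for v in (proj("scene",D+.021*n+s*.028*cw(a))[0]-[220,150])*6+2.5),3,col,-1)
cv2.circle(i,tuple(int(v) for v in (proj("scene",B)[0]-[220,150])*6+2.5),3,(0,255,0),-1)
cv2.imwrite("pics/s5.png",i)
E
```

```text
time: 10.4
tool_pos: [0.4764, 0.0493, 0.2543]
tcp_rot: [1.371, 2.591, 0.108]
wrist_force: [1.1, 0.2, 0.7]
width: -0.0
(array([114.2, 104.2,  36.8]), array([ 0.7,  0.2, -0.7])) (array([114.2, 103.9,  66.8]), array([ 0.7,  0.2, -0.7]))
```

View pics/s5.png

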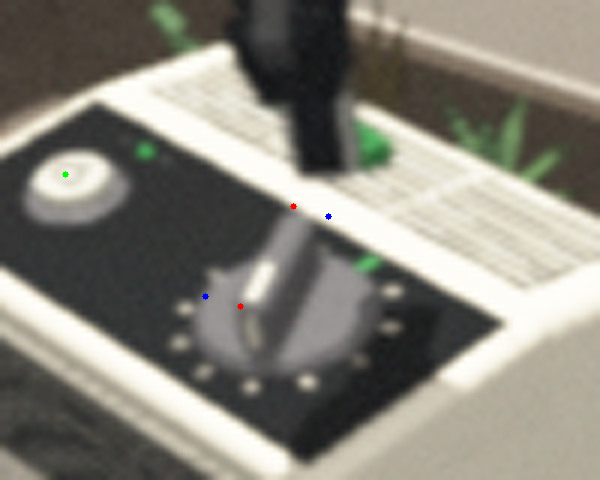

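The pointer is at the 150° stop (red dots), so exactly four clicks are done. On to the button.

```bash
python3 -m inch '[{"dx":0.04,"dy":0.036,"dz":0,"ax":0,"ay":0,"az":0,"fingers":-1},{"dx":0.08,"dy":0.072,"dz":0,"ax":0,"ay":0,"az":0,"fingers":-1},{"dx":0.114,"dy":0.104,"dz":0.01,"ax":0,"ay":0,"az":0,"fingers":-1},{"dx":0.114,"dy":0.104,"dz":0.037,"ax":0,"ay":0,"az":0,"fingers":-1},{"dx":0.114,"dy":0.104,"dz":0.057,"ax":0,"ay":0,"az":0,"fingers":-1},{"dx":0.114,"dy":0.104,"dz":0.057,"ax":0,"ay":0,"az":0,"fingers":-1}]'
python3 - <<'E'
from plan import *
print(rel(B,pose(135)[1]))
im,_=bot.read_camera("scene")
cv2.imwrite("pics/s6.png",cv2.resize(im[150:230,200:300],None,fx=5,fy=5,interpolation=cv2.INTER_CUBIC))
E
```

```text
time: 11.2
tool_pos: [0.5076, 0.1993, 0.1929]
tcp_rot: [1.374, 2.598, 0.098]
wrist_force: [-1.1, 0.1, -0.1]
width: 0.002
(array([-1.5,  3.7,  5. ]), array([ 0.2,  0. , -0.6]))
```

View pics/s6.png

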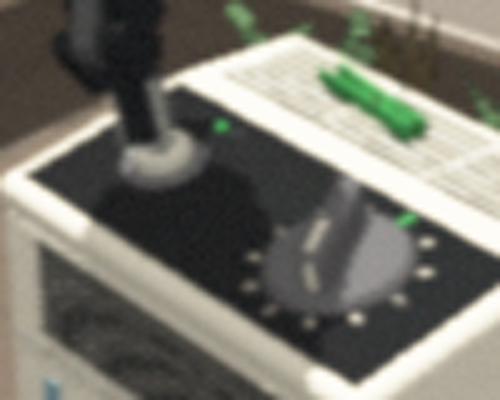

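The fingers are over the button. Centring and pressing in small steps.

```bash
python3 -m inch '[{"dx":-0.0015,"dy":0.0037,"dz":0,"ax":0,"ay":0,"az":0,"fingers":-1},{"dx":-0.0015,"dy":0.0037,"dz":0.003,"ax":0,"ay":0,"az":0,"fingers":-1},{"dx":-0.0015,"dy":0.0037,"dz":0.005,"ax":0,"ay":0,"az":0,"fingers":-1},{"dx":-0.0015,"dy":0.0037,"dz":0.007,"ax":0,"ay":0,"az":0,"fingers":-1},{"dx":-0.0015,"dy":0.0037,"dz":0.009,"ax":0,"ay":0,"az":0,"fingers":-1},{"dx":-0.0015,"dy":0.0037,"dz":0.0105,"ax":0,"ay":0,"az":0,"fingers":-1}]'
python3 - <<'E'
from plan import *
s=bot.read_state();print("below top mm",((B-s["tool_pos"])@n*1000).round(1),"F",(s["wrist_force"]@n).round(1))
E
```

```text
time: 12.0
tool_pos: [0.5147, 0.2001, 0.1855]
tcp_rot: [1.373, 2.596, 0.101]
wrist_force: [-1.7, 0.2, 3.4]
width: -0.001
below top mm 3.6 F 3.7
```

```bash
python3 -m inch '[{"dx":0,"dy":0,"dz":0.0015,"ax":0,"ay":0,"az":0,"fingers":-1},{"dx":0,"dy":0,"dz":0.003,"ax":0,"ay":0,"az":0,"fingers":-1},{"dx":0,"dy":0,"dz":0.004,"ax":0,"ay":0,"az":0,"fingers":-1},{"dx":0,"dy":0,"dz":0.004,"ax":0,"ay":0,"az":0,"fingers":-1}]'
python3 - <<'E'
from plan import *
s=bot.read_state();print("below top mm",((B-s["tool_pos"])@n*1000).round(1),"F",(s["wrist_force"]@n).round(1))
E
```

```text
time: 12.5
tool_pos: [0.5152, 0.2, 0.1838]
tcp_rot: [1.374, 2.596, 0.101]
wrist_force: [-10.5, -2.3, 15.6]
width: 0.001
below top mm 5.4 F 17.3
```

The button bottomed out (17 N, about 5 mm). Releasing and backing off along the normal.

```bash
python3 -m inch '[{"dx":0,"dy":0,"dz":-0.003,"ax":0,"ay":0,"az":0,"fingers":-1},{"dx":0,"dy":0,"dz":-0.01,"ax":0,"ay":0,"az":0,"fingers":-1},{"dx":0,"dy":0,"dz":-0.04,"ax":0,"ay":0,"az":0,"fingers":-1},{"dx":0,"dy":0,"dz":-0.08,"ax":0,"ay":0,"az":0,"fingers":-1},{"dx":0,"dy":0,"dz":-0.12,"ax":0,"ay":0,"az":0,"fingers":-1},{"dx":0,"dy":0,"dz":-0.12,"ax":0,"ay":0,"az":0,"fingers":-1}]'
python3 - <<'E'
from plan import *
s=bot.read_state();print(s["wrist_force"].round(1))
im,_=bot.read_camera("scene")
i=cv2.resize(im[120:320,180:390],None,fx=3.5,fy=3,interpolation=cv2.INTER_CUBIC)
cv2.imwrite("pics/s7.png",i)
for t in("green_peg","dosing_cup"):
    r=bot.masks_of("scene",t);print(t,[(round(x["p"],2),np.round(x["box"]).tolist()) for x in r[:1]])
E
```

```text
time: 13.25
tool_pos: [0.4918, 0.2052, 0.3056]
tcp_rot: [1.371, 2.591, 0.111]
wrist_force: [0.2, 0.3, -0.3]
width: -0.001
[ 0.2  0.3 -0.3]
green_peg [(0.73, [268.0, 165.0, 284.0, 179.0])]
dosing_cup [(0.78, [296.0, 280.0, 324.0, 312.0])]
```

View pics/s7.png

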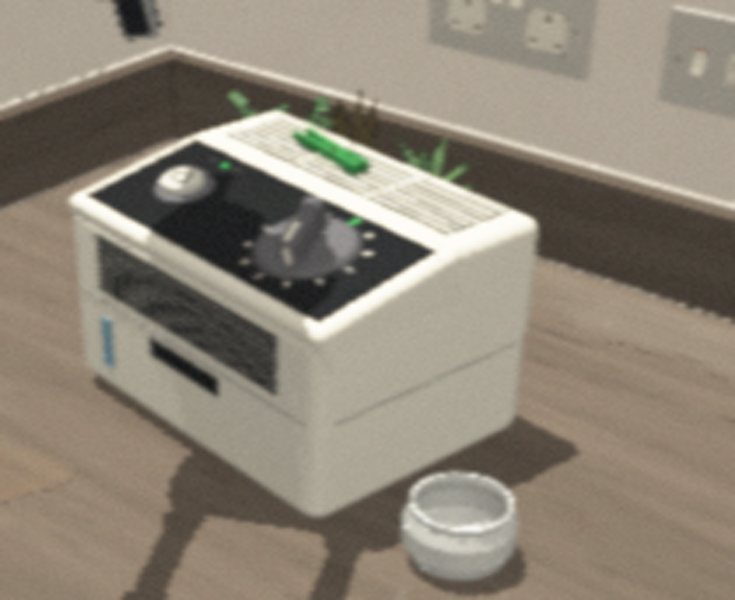

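The button is out at (185,180), the dial stands at 150°, the peg and cup are undisturbed and the arm is clear. Handing in.

```bash
python3 -c "
from workcell import bot;print(bot.finish_job())"
```

```text
the job is handed in; nothing more can be done
None
```

I turned the dial four clicks clockwise with shut fingertips, from stop 1 to stop 5, then pressed the start button fully in and let it come back out. I handed the job in at about 13.5 s; the hand-in reports no verdict.

- **Dial:** pushed one click at a time against the bar's side. After each push the force fell to about zero as the dial snapped ahead. Pictures after each click matched the expected stops, ending at 150°.
- **Button:** it bottomed out about 5 mm in. The press reached 17 N along the button's axis, under the 30 N limit but more than the 5 N it needed. In the last picture it is out again.
- **Surroundings:** the peg and cup were where they started, and the arm was clear with wrist force near zero. I did not re-measure the bottle at the end: the scene camera does not see it, and the tool never went near it.
- **Disagreements:** one move was refused before anything moved, because I left out keys and wrote millimetres for metres. The network never found `start_button_top`, so I worked out the button's position from the dial's mark ring and the console plane.

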